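# Slide the full oil bottle into the labelling nest

### The job

The tall amber oil bottle with the red cap is full and its cap is not sealed yet, so do not lift or tip it: push it low down, fingers on its lower half only, so that it slides upright over the steel table into the open mouth of the blue labelling nest. Push it fully home against the nest's end fence, leave it standing there, and do not disturb the other two bottles.

Things in the scene. Friction and masses are not known exactly. Their poses are not given: they have to be found in the camera images.
- oil_bottle: TO BE SLID: amber bottle, red cap, red band on its label, full, 0.45 kg. Round: body 60 mm across up to 125 mm height, shoulder, 26 mm neck, 32 mm cap, 198 mm tall. Origin: centre of its underside, z up. Slides at a few N if pushed below 40 mm height; topples if pushed high. The three bottles stand in a shallow arc along x, right of the robot (y < 0), any order, centres at least 90 mm apart.
- vinegar_bottle: bystander: same size and shape and amber too, but with a white cap and a white band on the label. Origin: centre of its underside, z up. To be left where it stands.
- soy_bottle: bystander: same size and shape, green glass, black cap and a black band on the label. Origin: centre of its underside, z up. To be left where it stands.
- nest_seat (a point): Underside centre of the bottle when fully home, on a flat yellow patch. Nest: fixed blue fence 25 mm high, left of the robot, open to this point's -y (world -y, turned up to 0.15 rad). Site axes: end fence face y +30 mm; side fences x ±42 mm back to y -6, then lead-ins flaring 0.75 rad to a 150 mm mouth at y -40; a straight push from the bottle's start to the seat fits in.
There are look-alikes about, which are no part of the job. Of the things like the part that bears nest_seat, leave any that is purple; of the rest the smaller one is meant.

How it is judged:
At the end, for the whole second after the job is handed in: The oil bottle stands upright (within 0.1 rad) and at rest on the table, its centre within 15 mm of the nest's seat point (horizontal distance between oil_bottle and nest_seat below 0.015 m and angle between oil_bottle's own z axis and vertical below 0.1 rad and height (world z) of oil_bottle below 0.006 m and linear speed of oil_bottle below 0.02 m/s); the robot touches nothing.
It fails at once if the oil bottle is lifted off the table (over 15 mm) (height (world z) of oil_bottle above 0.015 m).
It fails at once if the oil bottle is tipped by more than 0.3 rad (angle between oil_bottle's own z axis and vertical above 0.3 rad).
It fails at once if the fingers push or hold the oil bottle by its upper half (TCP higher than 115 mm while they press on it with over 1 N) (contact force between the fingers and oil_bottle above 1 N and height (world z) of the grasp point above 0.115 m).
It fails at once if the vinegar bottle is moved by more than 20 mm (distance of vinegar_bottle from where it was at the start of the episode above 0.02 m).
It fails at once if the soy bottle is moved by more than 20 mm (distance of soy_bottle from where it was at the start of the episode above 0.02 m).
It also fails if it takes over 54 s, if anything falls off the work surface, if the arm or the gripper's body presses on something with over 40 N, if the wrist force passes 120 N, or if a joint passes its speed limit or range.

### The arm

A 6-joint arm with a two-finger parallel gripper is mounted at the origin on the work surface. World frame = base frame: x ahead of the robot, y to its left, z up, the work surface at z = 0. Lengths are in m, angles in rad, forces in N, time in s.
With the tool pointing down it reaches from about 0.325 to 0.775 m from the base axis. Payload 5.5 kg.
Tool frame: the origin (TCP) lies between the finger pads, 19 mm behind the fingertips; this is the grasp point; z points along the fingers, y is the line along which they close (so a half turn about z gives the same grasp; the last joint's range is limited). The gripper opens to 85 mm and grips with 20 to 120 N. Pads are 22 mm wide; open, the fingers measure 114 mm over their backs; the gripper's body (76 mm by 85 mm) begins 54 mm behind the grasp point. The pads swing forward as they close: fully open they stand 13 mm farther back than shut.
Start: joints at [-1.18, 0.091, 1.231, -0, 1.82, -0.057], TCP at [0.26, -0.541, 0.25] pointing down, gripper open.
Joint ranges: [-2.87, 2.87], [-0.86, 2.18], [0.17, 2.46], [-1.51, 4.65], [0.06, 2.69], [-2.65, 2.65]. Speed limits (rad/s): [2.57, 2.57, 3.01, 3.14, 3.14, 3.14].

### API

Orientations are given as a rotation vector (axis times angle).
In Python, from plant import r, eyes gives the robot as it stands.
- The arm moves only by the shell command python3 -m jog 'ROWS' [FORCE]. ROWS is text: rows parted by semicolons, each of 5 numbers parted by spaces: the shift along the tool's x, y, z in units of 0.25 m (1.0 is 0.25 m), then the turn about the tool's z in units of 30 degrees (1.0 is 30 degrees), then the opening, from 0 (shut) to 1 (fully open). A call has 1 to 8 rows; each row is the pose to reach, as a shift and turn from the pose commanded when the call began, along the tool's axes at that moment; what a row does not reach only later rows make up. A row lasts 1/8 s, in which the tool goes at most 62.5 mm and 10.7 degrees, less where a joint would pass 70% of its speed; a pose out of reach is approached as far as the arm can. A call with a number of a shift or a turn outside -1 to 1 is refused whole. A call with a gripper value outside its range is refused whole. The fingers move at their own pace and stop on an object; FORCE is the grip in N (left out, the last holds). Time passes only in rows, so rows that repeat a pose let the fingers close. It gives the time, the measured TCP pose, the force, the opening and the grip force at its end, in the units of the state.
- r.read_state(): the state, without advancing time (a new reading comes with each control period).
- eyes.read_camera(name): name is "scene" or "top"; returns the picture (420x560x3 uint8, blue, green, red); there is no depth.
- eyes.get_calibration(name): a dict with "K" (3x3 intrinsics, pixels), "R" (3x3) and "t" (3): a world point X has camera coordinates R X + t. Camera axes: x right, y down, z forward; pixel columns grow to the right and rows downward; lengths in m; the calibration is good to about 2 mm. A picture is of the moment at which its call begins. get_calibration takes no time and is no camera call.
- r.hand_in(): hands the job in; it is judged then, once.
The state is a dict: "time_s": time; "joint_positions": joint angles; "qd": joint speeds; "effort": joint torques, N m; "position": TCP position; "ee_rot": TCP orientation; "contact_force": force on the tool from outside, world axes, zero at the start; "torque": the same for the moment, N m; "grip_width": finger opening in m; "gripper_force": force on a finger pad.
Only numpy, scipy, OpenCV 4.12 (cv2) and the standard library are available. Lean on these libraries where they do the work, as an engineer would, in place of code of your own. Each camera call takes 0.05 s, during which the arm holds its last target. There are 200 camera calls.

## Working session

There is one attempt and no reset: what is moved stays moved. The work goes in short steps, Python scripts to look and compute and a shell command to move; the robot and the scene stay as the last step left them, time stands still between calls to the robot, and variables do not carry over. Pictures are saved under pics/ and viewed, at most 10 in all, crops included, and the job is handed in when it is done.

```bash
mkdir -p pics; ls; python3 - <<'E'
from plant import r,eyes
import cv2,numpy as np
for n in("scene","top"):
    cv2.imwrite(f"pics/{n}0.png",eyes.read_camera(n)); c=eyes.get_calibration(n); print(n,np.round(c["K"],1).tolist(),np.round(c["R"],4).tolist(),np.round(c["t"],4).tolist())
s=r.read_state();print(s["position"],s["ee_rot"],s["time_s"],s["grip_width"])
E
```

```text
pics
scene [[431.8, 0.0, 277.8], [0.0, 431.8, 208.9], [0.0, 0.0, 1.0]] [[0.7075, 0.7065, 0.0183], [0.5305, -0.5138, -0.6742], [-0.4669, 0.4867, -0.7383]] [-0.4155, -0.2413, 1.1955]
top [[442.4, 0.0, 278.0], [0.0, 442.4, 207.3], [0.0, 0.0, 1.0]] [[-0.0037, -0.9999, -0.0139], [-0.99, 0.0057, -0.141], [0.141, 0.0132, -0.9899]] [0.0813, 0.5366, 1.0388]
[ 0.25968245 -0.5406615   0.24894054] [-3.06149299e+00 -6.97113994e-01  4.75030267e-04] 0.1 0.08539683875477003
```

View pics/top0.png

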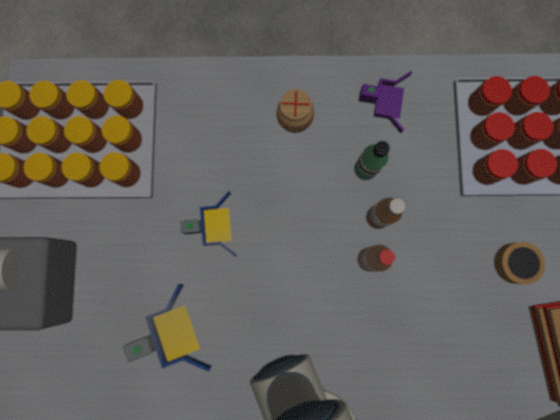

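View pics/scene0.png

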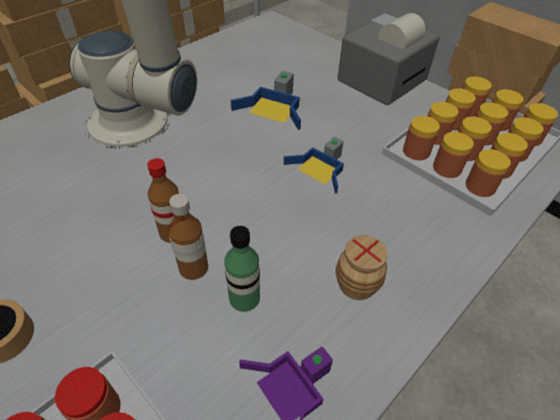

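Top view: blue nest small at (217,225), blue nest larger at (175,333), purple one at (388,100). Purple is excluded, and the smaller of the two blue ones, at (217,225), is meant. The bottles are oil (red cap, 386,258), vinegar (white, 396,206) and soy (black, 381,149). The next step is an enlarged crop to confirm this and measure.

```bash
python3 - <<'E'
import cv2,numpy as np
t=cv2.imread("pics/top0.png");s=cv2.imread("pics/scene0.png")
f=lambda im,x,y,w,h,k:cv2.resize(im[y:y+h,x:x+w],None,fx=k,fy=k,interpolation=cv2.INTER_CUBIC)
a=f(t,175,180,75,90,5);b=f(t,350,180,75,90,5)
cv2.imwrite("pics/c1.png",np.hstack([a,b]))
cv2.imwrite("pics/c2.png",f(s,130,80,240,180,3.3))
E
```

```text
(no output)
```

View pics/c1.png

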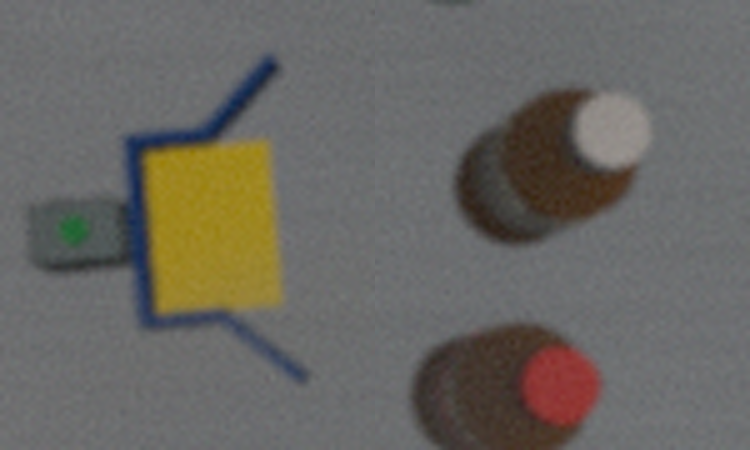

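View pics/c2.png

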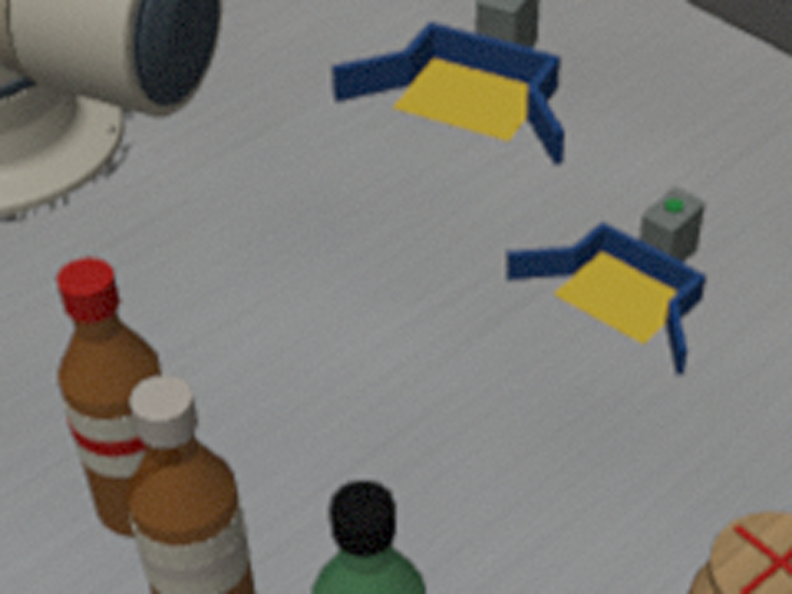

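The crops confirm it: the red-capped bottle with the red band is oil, with its cap top at top px (387.4,257.2) and scene px (156,162). The small blue nest's yellow patch is at top px (204–232, 208–243).

```bash
cat >h.py <<'E'
import numpy as np
from plant import r,eyes
from scipy.spatial.transform import Rotation as Ro
C={n:eyes.get_calibration(n) for n in("scene","top")}
def back(n,u,v,z):
    c=C[n];R,t=np.array(c["R"]),np.array(c["t"]);o=-R.T@t
    d=R.T@np.linalg.solve(np.array(c["K"]),[u,v,1]);return (o+d*(z-o[2])/d[2])[:2]
E
python3 - <<'E'
from h import *
np.set_printoptions(precision=4,suppress=True)
for n,a,b in[("oil",(387.4,257.2),(156.1,162.4)),("vin",(397.4,206),(179.4,198.2)),("soy",(381,149),(240,229.4))]:
    print(n,back("top",*a,.198),back("scene",*b,.198))
T=[back("top",175+x/5,180+y/5,0.0) for x,y in[(145,148),(270,140),(283,305),(155,313)]]
S=[back("scene",130+x/3.3,80+y/3.3,0.0) for x,y in[(602,253),(676,292),(645,342),(556,292)]]
print(np.array(T),np.mean(T,0));print(np.array(S),np.mean(S,0))
F=[back("top",175+x/5,180+y/5,.025) for x,y in[(127,138),(143,327),(146,150),(157,312)]];print("fence outer,inner top",np.array(F))
s=r.read_state();print(Ro.from_rotvec(s["ee_rot"]).as_matrix())
E
```

```text
oil [ 0.4106 -0.1452] [ 0.409  -0.1415]
vin [ 0.5156 -0.1698] [ 0.5122 -0.1653]
soy [ 0.637  -0.1404] [ 0.6346 -0.1375]
[[0.5377 0.2665]
 [0.5414 0.2032]
 [0.4581 0.1957]
 [0.4544 0.2598]] [0.4979 0.2313]
[[0.4534 0.2601]
 [0.5226 0.2671]
 [0.5417 0.2088]
 [0.4593 0.2014]] [0.4943 0.2343]
fence outer,inner top [[0.5393 0.2709]
 [0.446  0.2611]
 [0.5333 0.2614]
 [0.4533 0.2544]]
[[ 0.9014  0.433  -0.0007]
 [ 0.433  -0.9014  0.0016]
 [ 0.0001 -0.0018 -1.    ]]
```

```bash
python3 -m jog '0.13 -0.11 0 0.14 1;0.27 -0.23 0 0.28 1;0.4 -0.34 0 0.43 1;0.54 -0.46 0 0.57 1;0.67 -0.58 0 0.71 1;0.8 -0.69 0 0.86 1;0.937 -0.806 0 1 1;0.937 -0.806 0 1 1'
python3 -m jog '0 0 -0 0.1 1;0 0 0 0.2 1;0 0 0.1 0.29 1;0 0 0.2 0.29 1;0 0 0.3 0.29 1;0 0 0.4 0.29 1;0 0 0.5 0.29 1;0 0 0.5 0.29 1'
python3 - <<'E'
from h import *
import cv2
s=r.read_state();print(s["position"],s["time_s"],s["contact_force"]);print(Ro.from_rotvec(s["ee_rot"]).as_matrix().round(4))
a=eyes.read_camera("scene")[120:300,60:300]
cv2.imwrite("pics/s1.png",cv2.resize(a,None,fx=3.3,fy=3.3))
E
```

```text
time_s: 1.1
position: [0.3846, -0.2556, 0.2499]
ee_rot: [-3.139, 0.113, -0.0]
contact_force: [-0.6, -0.5, 0.1]
grip_width: 0.0853
gripper_force: 0.0
time_s: 2.1
position: [0.3822, -0.2577, 0.1224]
ee_rot: [-3.119, 0.357, 0.007]
contact_force: [-0.3, -0.2, 0.4]
grip_width: 0.0852
gripper_force: 0.0
[ 0.38222067 -0.25766482  0.12243384] 2.1 [-0.26238181 -0.24923835  0.37814612]
[[ 0.9741 -0.226  -0.0042]
 [-0.226  -0.9741  0.0029]
 [-0.0048 -0.0019 -1.    ]]
```

View pics/s1.png

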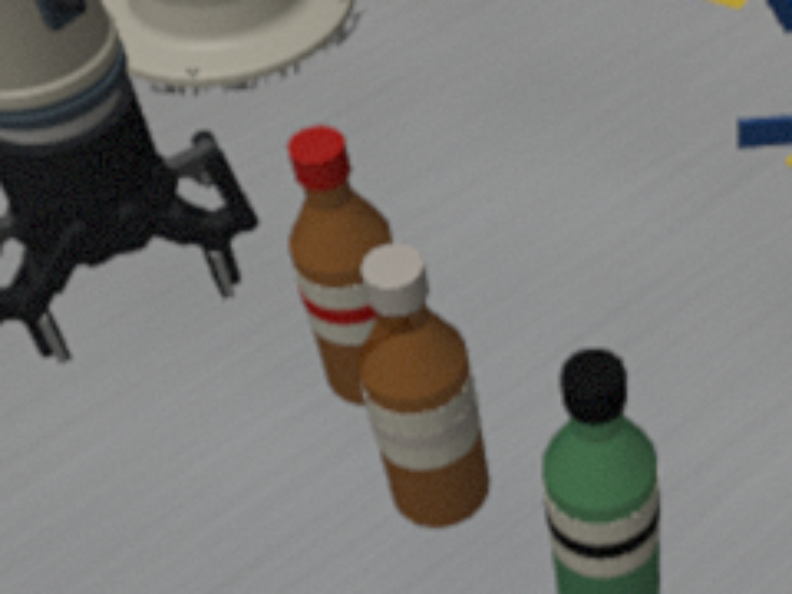

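```bash
python3 - <<'E'
from h import *
c=C["scene"];R,t,K=[np.array(c[k]) for k in("R","t","K")]
for off in(.045,.057):
  for z in np.arange(.09,.2,.01):
    X=np.array([.3822+.226*off,-.2577+.974*off,z]);p=K@(R@X+t);q=((p[:2]/p[2])-[60,120])*3.3;print(off,round(z,2),q.round())
E
```

```text
0.045 0.09 [232. 321.]
0.045 0.1 [228. 309.]
0.045 0.11 [224. 298.]
0.045 0.12 [220. 286.]
0.045 0.13 [216. 274.]
0.045 0.14 [212. 262.]
0.045 0.15 [207. 250.]
0.045 0.16 [203. 237.]
0.045 0.17 [198. 225.]
0.045 0.18 [194. 211.]
0.045 0.19 [189. 198.]
0.045 0.2 [184. 185.]
0.057 0.09 [252. 313.]
0.057 0.1 [248. 302.]
0.057 0.11 [244. 290.]
0.057 0.12 [240. 278.]
0.057 0.13 [236. 267.]
0.057 0.14 [232. 254.]
0.057 0.15 [228. 242.]
0.057 0.16 [224. 229.]
0.057 0.17 [220. 217.]
0.057 0.18 [215. 204.]
0.057 0.19 [211. 190.]
0.057 0.2 [206. 177.]
```

The gripper has knuckles that bulge out about 35 mm above the TCP at the sides. So I'll go as low as possible and push with tool −y, which points along the push line.

```bash
python3 -m jog '0 0.03 0.1 0 1;0 0.03 0.2 0 1;0 0.03 0.3 0 1;0 0.03 0.37 0 1;0 0.03 0.4 0 1;0 0.03 0.41 0 1;0 0.03 0.42 0 1;0 0.03 0.42 0 1'
python3 - <<'E'
from h import *
import cv2
s=r.read_state();print(s["position"],s["time_s"],s["contact_force"])
a=eyes.read_camera("scene")[120:300,60:300]
cv2.imwrite("pics/s2.png",cv2.resize(a,None,fx=3.3,fy=3.3))
E
```

```text
time_s: 3.15
position: [0.3823, -0.2653, 0.0205]
ee_rot: [3.121, -0.357, 0.001]
contact_force: [1.1, -0.2, 0.5]
grip_width: 0.0856
gripper_force: 0.0
[ 0.38225148 -0.26527659  0.02046364] 3.15 [ 1.09452785 -0.23126181  0.50862726]
```

View pics/s2.png

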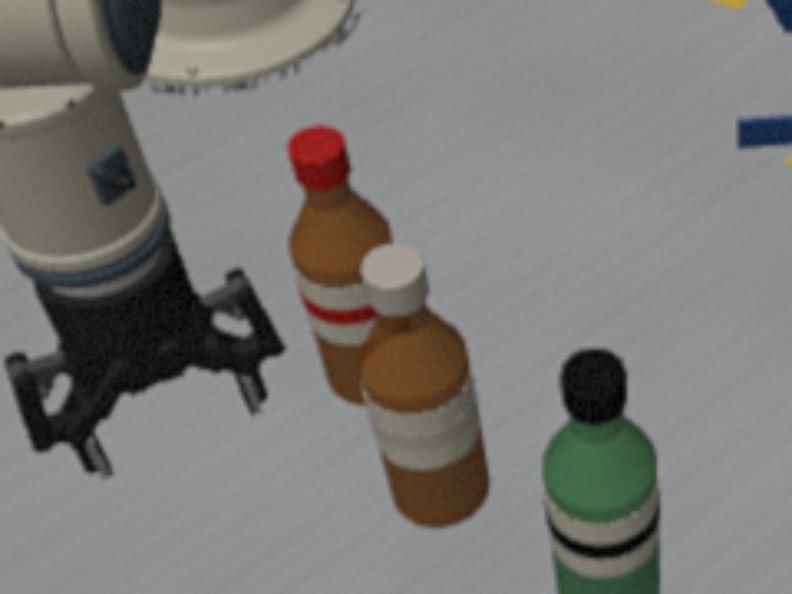

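The tool is now low, with fingertips just above the table and the finger behind the bottle on the push line. Next is a gentle start to the push.

```bash
cat >chk.py <<'E'
from h import *
import cv2
def blob(im,n,z):
    h=cv2.cvtColor(im,cv2.COLOR_BGR2HSV);m=((h[...,0]<6)|(h[...,0]>174))&(h[...,1]>150)&(h[...,2]>110)
    x0,x1=((120,440) if n=="top" else (140,360)); m[:,:x0]=0;m[:,x1:]=0
    if n=="scene": m[:110]=0; m[330:]=0
    k,l,st,ce=cv2.connectedComponentsWithStats(m.astype(np.uint8));
    return sorted([(int(st[i,4]),ce[i].round(1).tolist(),back(n,*ce[i],z).round(4).tolist()) for i in range(1,k) if st[i,4]>25],reverse=True)[:2]
im=eyes.read_camera("top");print("top",blob(im,"top",.198))
s=r.read_state();print(s["position"].round(4),s["time_s"],s["contact_force"].round(1))
E
python3 -m jog '0 -0.015 0 0 1;0 -0.03 0 0 1;0 -0.045 0 0 1;0 -0.06 0 0 1;0 -0.075 0 0 1;0 -0.085 0 0 1;0 -0.095 0 0 1;0 -0.1 0 0 1'; python3 chk.py
python3 -m jog '0 -0.01 0 0 1;0 -0.02 0 0 1;0 -0.03 0 0 1;0 -0.04 0 0 1;0 -0.05 0 0 1;0 -0.06 0 0 1;0 -0.07 0 0 1;0 -0.08 0 0 1'; python3 chk.py
```

```text
time_s: 4.2
position: [0.3878, -0.2409, 0.0202]
ee_rot: [3.121, -0.357, 0.001]
contact_force: [0.6, -2.5, 1.0]
grip_width: 0.0852
gripper_force: 0.5
top [(164, [383.9, 256.4], [0.4122, -0.138]), (26, [295.8, 101.2], [0.7437, 0.0377])]
[ 0.3877 -0.2407  0.0201] 4.25 [ 0.5 -3.1  1.3]
time_s: 5.25
position: [0.3922, -0.2211, 0.02]
ee_rot: [3.121, -0.357, -0.0]
contact_force: [0.2, -1.6, 0.1]
grip_width: 0.0852
gripper_force: 0.7
top [(160, [374.2, 254.1], [0.417, -0.1186])]
[ 0.3922 -0.2208  0.0199] 5.3 [ 0.3 -1.2  0.2]
```

It slides upright with no cap lean, so I'll carry on with checks along the way.

```bash
python3 -m jog '0 -0.015 0 0 1;0 -0.035 0 0 1;0 -0.055 0 0 1;0 -0.075 0 0 1;0 -0.095 0 0 1;0 -0.115 0 0 1;0 -0.135 0 0 1;0 -0.15 0 0 1'; python3 chk.py
python3 -m jog '0 -0.015 0 0 1;0 -0.035 0 0 1;0 -0.055 0 0 1;0 -0.075 0 0 1;0 -0.095 0 0 1;0 -0.115 0 0 1;0 -0.135 0 0 1;0 -0.15 0 0 1'; python3 chk.py
python3 -m jog '0 -0.015 0 0 1;0 -0.035 0 0 1;0 -0.055 0 0 1;0 -0.075 0 0 1;0 -0.095 0 0 1;0 -0.115 0 0 1;0 -0.135 0 0 1;0 -0.15 0 0 1'; python3 chk.py
```

```text
time_s: 6.3
position: [0.4007, -0.1844, 0.02]
ee_rot: [-3.121, 0.357, 0.0]
contact_force: [-1.1, -2.1, 1.0]
grip_width: 0.0854
gripper_force: 0.8
top [(169, [356.0, 249.8], [0.4258, -0.0819])]
[ 0.4008 -0.1841  0.0199] 6.35 [ 0.4 -1.9  1.3]
time_s: 7.35
position: [0.4092, -0.1479, 0.02]
ee_rot: [-3.121, 0.357, 0.0]
contact_force: [-0.8, -2.0, 1.3]
grip_width: 0.0855
gripper_force: 0.8
top [(177, [338.3, 245.9], [0.4339, -0.0461]), (27, [292.8, 102.3], [0.7413, 0.0441])]
[ 0.4092 -0.1475  0.02  ] 7.4 [ 0.3 -1.1  0.5]
time_s: 8.4
position: [0.4176, -0.1113, 0.02]
ee_rot: [-3.121, 0.357, 0.0]
contact_force: [-0.7, -2.1, 0.8]
grip_width: 0.0854
gripper_force: 0.8
top [(171, [320.0, 241.6], [0.4428, -0.009])]
[ 0.4177 -0.111   0.0199] 8.45 [-0.4 -0.9 -0.3]
```

```bash
python3 -m jog '0 -0.015 0 0 1;0 -0.035 0 0 1;0 -0.055 0 0 1;0 -0.075 0 0 1;0 -0.095 0 0 1;0 -0.115 0 0 1;0 -0.135 0 0 1;0 -0.15 0 0 1'
python3 -m jog '0 -0.015 0 0 1;0 -0.035 0 0 1;0 -0.055 0 0 1;0 -0.075 0 0 1;0 -0.095 0 0 1;0 -0.115 0 0 1;0 -0.135 0 0 1;0 -0.15 0 0 1'; python3 chk.py
python3 -m jog '0 -0.015 0 0 1;0 -0.035 0 0 1;0 -0.055 0 0 1;0 -0.075 0 0 1;0 -0.095 0 0 1;0 -0.115 0 0 1;0 -0.135 0 0 1;0 -0.15 0 0 1'
python3 -m jog '0 -0.015 0 0 1;0 -0.035 0 0 1;0 -0.055 0 0 1;0 -0.075 0 0 1;0 -0.095 0 0 1;0 -0.115 0 0 1;0 -0.135 0 0 1;0 -0.15 0 0 1'; python3 chk.py
```

```text
time_s: 9.45
position: [0.4261, -0.0748, 0.02]
ee_rot: [-3.121, 0.357, 0.0]
contact_force: [-0.5, -2.2, 1.0]
grip_width: 0.0852
gripper_force: 0.8
time_s: 10.45
position: [0.4345, -0.0383, 0.02]
ee_rot: [-3.121, 0.357, -0.0]
contact_force: [-0.9, -1.9, 0.9]
grip_width: 0.0855
gripper_force: 0.8
top [(85, [285.6, 236.6], [0.4536, 0.0614])]
[ 0.4346 -0.0379  0.0199] 10.5 [-0.2 -1.7 -0.2]
time_s: 11.5
position: [0.443, -0.0017, 0.0199]
ee_rot: [-3.121, 0.357, 0.0]
contact_force: [-1.3, -2.3, 0.3]
grip_width: 0.0853
gripper_force: 0.8
time_s: 12.5
position: [0.4515, 0.0348, 0.02]
ee_rot: [-3.121, 0.357, 0.0]
contact_force: [0.3, -1.9, 0.7]
grip_width: 0.0853
gripper_force: 0.8
top [(118, [248.2, 224.1], [0.4798, 0.1383])]
[0.4515 0.0351 0.02  ] 12.55 [-0.4 -1.  -0.3]
```

```bash
python3 -m jog '0 -0.015 0 0 1;0 -0.035 0 0 1;0 -0.055 0 0 1;0 -0.075 0 0 1;0 -0.095 0 0 1;0 -0.115 0 0 1;0 -0.135 0 0 1;0 -0.15 0 0 1'
python3 -m jog '0 -0.015 0 0 1;0 -0.03 0 0 1;0 -0.045 0 0 1;0 -0.06 0 0 1;0 -0.075 0 0 1;0 -0.09 0 0 1;0 -0.1 0 0 1;0 -0.11 0 0 1'; python3 chk.py
python3 - <<'E'
from h import *
import cv2
a=eyes.read_camera("scene")[60:240,200:440];b=eyes.read_camera("top")[150:300,170:320]
cv2.imwrite("pics/s3.png",np.hstack([cv2.resize(a,(533,400)),cv2.resize(b,(260,260))[:,:].copy() if 0 else cv2.copyMakeBorder(cv2.resize(b,(260,260)),0,140,0,0,0)]))
E
```

```text
time_s: 13.55
position: [0.4599, 0.0713, 0.02]
ee_rot: [-3.121, 0.357, 0.0]
contact_force: [-0.5, -1.4, 1.7]
grip_width: 0.0853
gripper_force: 0.8
time_s: 14.55
position: [0.4661, 0.098, 0.02]
ee_rot: [-3.121, 0.357, -0.0]
contact_force: [0.4, -0.9, 0.3]
grip_width: 0.0859
gripper_force: 0.8
top [(129, [217.7, 219.1], [0.4904, 0.2015])]
[0.4661 0.0982 0.02  ] 14.6 [-0.1 -1.4  0.4]
```

View pics/s3.png

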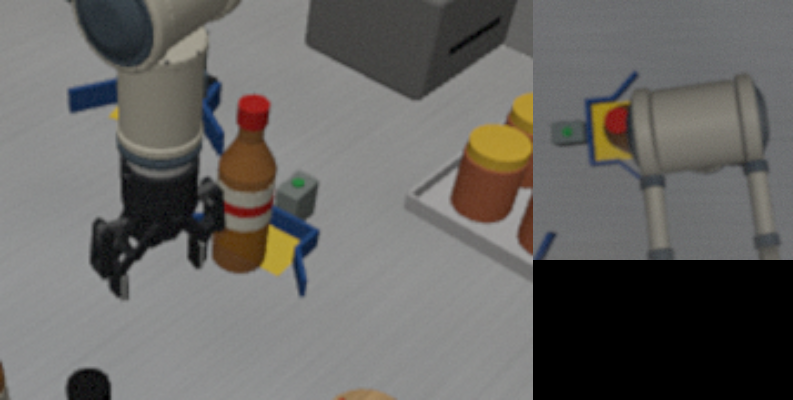

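The bottle stands upright in the nest mouth, its cap at about scene px (314,105), with about 31 mm to go.

```bash
python3 -m jog '0 -0.015 0 0 1;0 -0.03 0 0 1;0 -0.045 0 0 1;0 -0.06 0 0 1;0 -0.07 0 0 1;0 -0.08 0 0 1;0 -0.09 0 0 1;0 -0.1 0 0 1'; python3 chk.py
python3 -m jog '0 -0.004 0 0 1;0 -0.008 0 0 1;0 -0.012 0 0 1;0 -0.016 0 0 1'; python3 chk.py
```

```text
time_s: 15.7
position: [0.4717, 0.1223, 0.02]
ee_rot: [3.121, -0.357, -0.0]
contact_force: [0.1, -2.7, 0.8]
grip_width: 0.0856
gripper_force: 0.8
top [(105, [204.8, 216.3], [0.4964, 0.2284])]
[0.4718 0.1225 0.02  ] 15.75 [-0.5 -1.6  0. ]
time_s: 16.25
position: [0.4726, 0.1261, 0.02]
ee_rot: [3.121, -0.357, -0.0]
contact_force: [-0.1, -3.0, 0.3]
grip_width: 0.0855
gripper_force: 0.8
top [(95, [202.5, 215.5], [0.498, 0.2331])]
[0.4726 0.1262 0.02  ] 16.3 [-0.6 -2.1  0.6]
```

```bash
python3 -m jog '0 -0.003 0 0 1;0 -0.006 0 0 1;0 -0.008 0 0 1'; python3 -m jog '0 -0.003 0 0 1;0 -0.006 0 0 1;0 -0.008 0 0 1'; python3 chk.py;
```

```text
time_s: 16.68
position: [0.4731, 0.128, 0.02]
ee_rot: [3.121, -0.357, -0.0]
contact_force: [0.7, -1.4, 1.1]
grip_width: 0.0852
gripper_force: 0.8
time_s: 17.05
position: [0.4735, 0.13, 0.02]
ee_rot: [3.121, -0.357, 0.0]
contact_force: [-0.8, -2.1, 1.1]
grip_width: 0.0855
gripper_force: 0.8
top [(89, [200.5, 215.3], [0.4985, 0.2372])]
[0.4736 0.13   0.02  ] 17.1 [-0.7 -1.7  0.9]
```

```bash
python3 -m jog '0 -0.003 0 0 1;0 -0.006 0 0 1;0 -0.008 0 0 1'|grep -E "pos|cont"; python3 -m jog '0 -0.003 0 0 1;0 -0.006 0 0 1;0 -0.006 0 0 1'|grep -E "pos|cont"; python3 chk.py
python3 - <<'E'
from h import *
import cv2
a=eyes.read_camera("scene")[60:210,240:440]
cv2.imwrite("pics/s4.png",cv2.resize(a,(800,600),interpolation=cv2.INTER_CUBIC))
E
```

```text
position: [0.474, 0.1319, 0.02]
contact_force: [-0.6, -3.2, 1.4]
position: [0.4744, 0.1333, 0.0201]
contact_force: [-0.9, -2.5, 0.5]
top [(86, [198.7, 214.9], [0.4993, 0.241])]
[0.4743 0.1333 0.02  ] 17.9 [-0.6 -3.3  2. ]
```

View pics/s4.png

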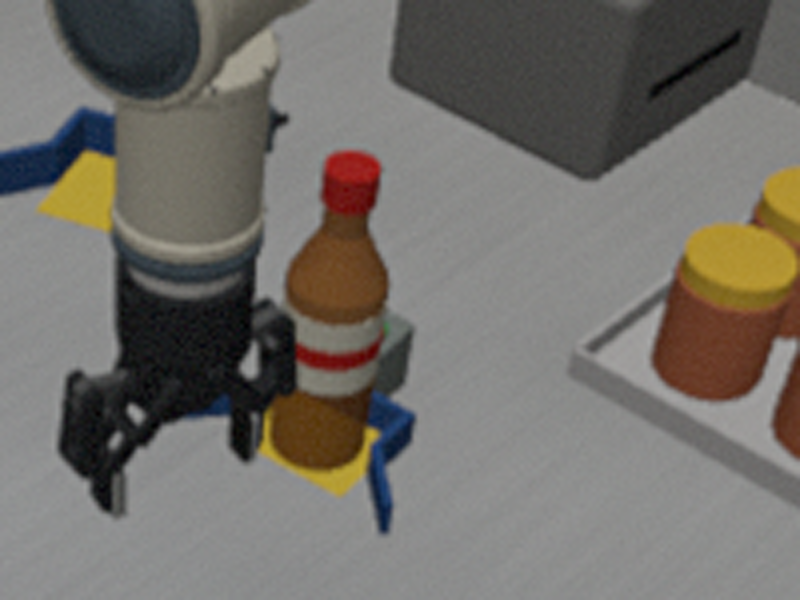

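```bash
python3 - <<'E'
from h import *
print(back("scene",240+353/4,60+165/4,.198))
R,t=np.array(C["scene"]["R"]),np.array(C["scene"]["t"]);o=-R.T@t
p=back("scene",240+318/4,60+468/4,0);d=p-o[:2];d/=np.linalg.norm(d);print(p,p+.03*d)
print("patch corner",back("scene",240+340/4,60+492/4,0))
E
```

```text
[0.49864593 0.23786816]
[0.51631626 0.21595622] [0.49849694 0.24009067]
patch corner [0.53953646 0.20965106]
```

```bash
sed -i 's/m\[:110\]=0/m[:85]=0/; s/^im=.*/im=eyes.read_camera("scene");print("scene",blob(im,"scene",.188)[:1])/' chk.py
python3 chk.py; python3 -m jog '0 -0.003 0 0 1;0 -0.006 0 0 1;0 -0.006 0 0 1' >/dev/null; python3 chk.py;python3 -m jog '0 -0.003 0 0 1;0 -0.006 0 0 1;0 -0.006 0 0 1'>/dev/null; python3 chk.py
```

```text
scene [(110, [327.3, 103.0], [0.4923, 0.2436])]
[0.4743 0.1333 0.02  ] 18.0 [-0.8 -3.1  2.6]
scene [(114, [328.1, 102.9], [0.4934, 0.2449])]
[0.4751 0.134  0.0206] 18.425 [-1.  -7.4  3.8]
scene [(118, [328.7, 102.9], [0.4945, 0.2459])]
[0.476  0.1347 0.0213] 18.85 [ -1.  -11.8   6.6]
```

The force has risen to 12 N with the cap still upright, so the bottle is home against the end fence. I'll back away gently and then raise the arm.

```bash
python3 -m jog '0 0.01 0 0 1;0 0.02 0 0 1;0 0.05 0 0 1;0 0.1 0 0 1;0 0.17 0 0 1;0 0.25 0 0 1;0 0.35 0 0 1;0 0.45 0 0 1'
python3 -m jog '0 0.1 -0.1 0 1;0 0.15 -0.3 0 1;0 0.2 -0.5 0 1;0 0.2 -0.7 0 1;0 0.2 -0.8 0 1;0 0.2 -0.8 0 1;0 0.2 -0.8 0 1'
python3 chk.py; python3 - <<'E'
from h import *
import cv2
b=eyes.read_camera("top");cv2.imwrite("pics/s5.png",cv2.resize(b[130:280,160:420],None,fx=3,fy=3,interpolation=cv2.INTER_CUBIC))
E
```

```text
time_s: 19.85
position: [0.449, 0.0251, 0.02]
ee_rot: [3.121, -0.357, 0.0]
contact_force: [0.0, -0.4, -0.1]
grip_width: 0.0853
gripper_force: 0.0
time_s: 20.72
position: [0.4377, -0.0224, 0.2185]
ee_rot: [3.121, -0.358, -0.003]
contact_force: [-0.2, 0.2, -0.2]
grip_width: 0.0854
gripper_force: 0.0
scene [(107, [326.3, 103.4], [0.492, 0.2407])]
[ 0.4376 -0.0223  0.218 ] 20.775 [ 0.9 -0.7 -0.4]
```

View pics/s5.png

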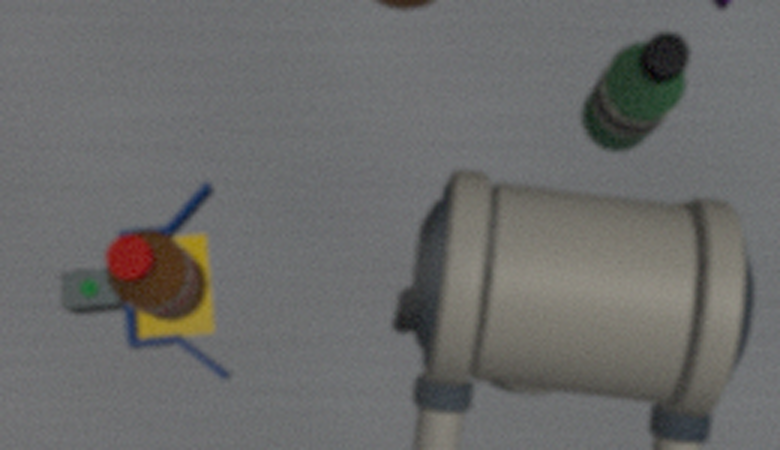

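The bottle stands upright in the nest, cap at top px (203.7,215.7), which is about (0.497, 0.231), within millimetres of the estimated seat. The arm is clear of everything.

```bash
python3 -c "
from plant import r
print(r.hand_in())"
```

```text
the job is handed in; nothing more can be done
None
```

The oil bottle was pushed low and upright into the small blue nest, and contact force rose to 12 N at the end fence. It was left standing a few mm from the estimated seat point with the arm clear; the job is handed in, but no verdict came back and I did not re-measure the other two bottles.

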